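# Seat the nest plate on its locating pins

## Task

On the assembly fixture, the flat aluminium nest plate lies skewed, half on the loading step and half on top of two pins. Without gripping or lifting it, nudge it with the fingertips up to the guide fence and along it, off the step, until its two holes drop over the two locating pins and the plate sits fully down and flat on the fixture base. Leave the bottle, the screwdriver and the green housing where they are.

Things in the scene. Friction and masses are not known exactly. Their poses are not given: they have to be found in the camera images.
- fixture: Steel fixture bolted to the table. Origin: on the table (z = 0) under the centre of the seat; a seated plate has its x, y and yaw. Own x points away from the robot (yaw up to 0.45 rad), y left, z up. Base slab, in this frame in mm: x -103 to 87, y -175 to 95, top (the deck, where the plate finally lies) at z 16. The plate starts displaced from the seat by 20 to 36 mm towards -y and 9 to 22 mm towards -x.
- fence_face (a point): Middle of the guide fence's straight face (the side towards the robot), at deck height. The fence runs along the fixture's y on its far side: face at fixture x 55.5 mm, y -165 to 85, top at z 42. A seated plate stands 0.5 mm off the face.
- step_edge (a point): Middle of the top edge of the loading step, a flat block at the fixture's -y end: fixture x -95.5 to 54.5 mm, y -173 to -78 (this edge), top at z 23. A seated plate stands 3 mm off this edge.
- plate: Loose flat aluminium plate, 110 (own x) by 150 (own y) by 14 mm, 0.48-0.78 kg, with a thin flat black inlay, 48 by 120, in the middle of its top. Origin: centre of its underside. Through holes at own x -38 and +38, y 25. Starts flat, underside at z 23 on the step and the pin tops, turned up to 0.1 rad from the fixture; seated, underside at z 16. It drops by its own weight once holes meet pins.
- hole_near (a point): Centre (half-way through the thickness) of the plate's hole nearer the robot (own x -38 mm); hole diameter 13 mm, so 1.5 mm of play all round the pin.
- hole_far (a point): The same for the hole next to the fence (own x +38 mm).
- pin_near (a point): Point on the axis of the fixed pin nearer the robot (fixture x -38, y 25 mm) at its top, 7 mm above the deck; coincides with hole_near when seated. Pin diameter 10 mm, tapered to 6 at its top, z 23, level with the step.
- pin_far (a point): The same for the pin next to the fence (fixture x +38, y 25 mm); coincides with hole_far when seated.
- housing: Bystander: green moulded housing, 75 by 40 by 36 high, on the table beyond the fixture's +y end. Origin: centre of its underside.
- bottle: Bystander: small white bottle, diameter 34, 85 high, on the table beyond the fence. Origin: centre of its underside.
- driver: Bystander: screwdriver lying on the table beyond the fence. Origin: middle of its length, on its underside.
Not all that is in view belongs to the job. Leave any turquoise look-alike of the plate alone.

How it is judged:
By the outcome, as a careful person would: the job done as asked, in the order asked, and still so for the second after the job is handed in, with the robot touching nothing.
It also fails if it takes over 51 s, if anything falls off the work surface, if the arm or the gripper's body presses on something with over 40 N, if the wrist force passes 120 N, or if a joint passes its speed limit or range.

## Robot

A 6-joint arm with a two-finger parallel gripper is mounted at the origin on the work surface. World frame = base frame: x ahead of the robot, y to its left, z up, the work surface at z = 0. Lengths are in m, angles in rad, forces in N, time in s.
With the tool pointing down it reaches from about 0.375 to 0.9 m from the base axis. Payload 3.1 kg.
Tool frame: the origin (TCP) lies midway between the tips of the shut fingers; the grasp point (between the pads) lies 19 mm behind it; z points along the fingers, y is the line along which they close (so a half turn about z gives the same grasp; the last joint's range is limited). The gripper opens to 87 mm and grips with 3 to 60 N. Pads are 19 mm wide; open, the fingers measure 117 mm over their backs; the gripper's body (75 mm by 190 mm) begins 51 mm behind the grasp point.
Start: joints at [-1.377, 0.527, 1.433, -0, 1.181, -0.178], TCP at [0.228, -0.582, 0.2] pointing down, gripper open.
Joint ranges: [-3.08, 3.08], [-0.75, 2.2], [0.22, 2.44], [-1.43, 4.57], [0, 2.65], [-2.85, 2.85]. Speed limits (rad/s): [2.79, 2.79, 3.14, 3.14, 3.14, 3.14].

## Interface

Orientations are given as a unit quaternion [x, y, z, w].
In Python, from rig import get_obs, cams, job gives the robot as it stands.
- The arm moves only by the tool servo_tool, never from a script. Its argument "moves" is text: rows parted by semicolons, each of 5 numbers parted by spaces: the shift along the tool's x, y, z in m, then the turn about the tool's z in degrees, then the finger opening in m, from 0 to 0.087. In form: dx dy dz spin claw; .... A call has 1 to 10 rows; each row is the pose to reach, as a shift and turn from the pose commanded when the call began, along the tool's axes at that moment; what a row does not reach only later rows make up. A row lasts 1/12 s, in which the tool goes at most 41.7 mm and 7.16 degrees, less where a joint would pass 70% of its speed; a pose out of reach is approached as far as the arm can. A call with a gripper value outside its range is refused whole. The fingers move at their own pace and stop on an object; "grip_force" is the grip in N (left out, the last holds). Time passes only in rows, so rows that repeat a pose let the fingers close. It gives the time, the measured TCP pose, the force, the opening and the grip force at its end, in the units of the state.
- get_obs(): the state, without advancing time (a new reading comes with each control period).
- cams.camera(name): name is "scene" or "side" or "wrist"; returns the picture (400x640x3 uint8, blue, green, red); there is no depth.
- cams.camera_model(name): a dict with "fx", "fy", "cx", "cy" (pixels), "R" (3x3) and "t" (3): a world point X has camera coordinates R X + t. Camera axes: x right, y down, z forward; pixel columns grow to the right and rows downward; lengths in m; the calibration is good to about 2 mm. The wrist camera is an equidistant fisheye: a pixel r from the principal point sees the ray r / f radians off the axis. A picture is of the moment at which its call begins: read the wrist's pose just before it. camera_model takes no time and is no camera call; for the wrist camera it gives the pose at the moment of the call.
- job.hand_in(): hands the job in; it is judged then, once.
The state is a dict: "time": time; "q": joint angles; "joint_velocities": joint speeds; "joint_torque": joint torques, N m; "position": TCP position; "tool_rot": TCP orientation; "ft_force": force on the tool from outside, world axes, zero at the start; "moment": the same for the moment, N m; "grip_width": finger opening in m; "grip_force": force on a finger pad.
Only numpy, scipy, OpenCV 4.12 (cv2) and the standard library are available. Lean on these libraries where they do the work, as an engineer would, in place of code of your own. Each camera call takes 0.05 s, during which the arm holds its last target. There are 200 camera calls.

## Working session

There is one attempt and no reset: what is moved stays moved. The work goes in short steps, Python scripts to look and compute and a tool call to move; the robot and the scene stay as the last step left them, time stands still between calls to the robot, and variables do not carry over. Pictures are saved under pics/ and viewed, at most 10 in all, crops included, and the job is handed in when it is done.

Besides the shell and the picture viewer there is one more tool, called as name(argument=value, ...), one argument or row to a line, values as JSON. servo_tool: Moves the arm, as the interface text tells. Its arguments: {"type":"object","properties":{"moves":{"type":"string"},"grip_force":{"type":"number"}},"required":["moves"]}

```bash
mkdir -p pics; ls
python3 - <<'E'
from rig import get_obs,cams,job
import cv2,numpy as np
o=get_obs();print(o['time'],o['position'],o['tool_rot'],o['ft_force'])
a=cams.camera("scene");b=cams.camera("side")
np.set_printoptions(precision=4,suppress=True)
for n,i in(("scene",a),("side",b)):
    cv2.imwrite(f"pics/{n}0.png",i);m=cams.camera_model(n);print(n,m)
E
```

```text
pics
0.0 [ 0.22751404 -0.5813245   0.19877727] [ 9.82676779e-01  1.85324716e-01 -1.77872608e-05 -1.04727775e-03] [-0.18519274 -0.30106528 -0.40344426]
scene {'fx': 448.0515522499617, 'fy': 448.0515522499617, 'cx': 325.1021312644135, 'cy': 194.73025033017421, 'R': array([[-0.2626,  0.9648,  0.0103],
       [ 0.5737,  0.1648, -0.8023],
       [-0.7758, -0.2048, -0.5968]]), 't': array([ 0.1656, -0.2864,  1.5876])}
side {'fx': 466.12061513240474, 'fy': 466.12061513240474, 'cx': 322.0253643051298, 'cy': 192.76638222989953, 'R': array([[-0.9042, -0.4268,  0.0163],
       [-0.2825,  0.5691, -0.7722],
       [ 0.3203, -0.7028, -0.6352]]), 't': array([0.4993, 0.2151, 1.1121])}
```

View pics/scene0.png

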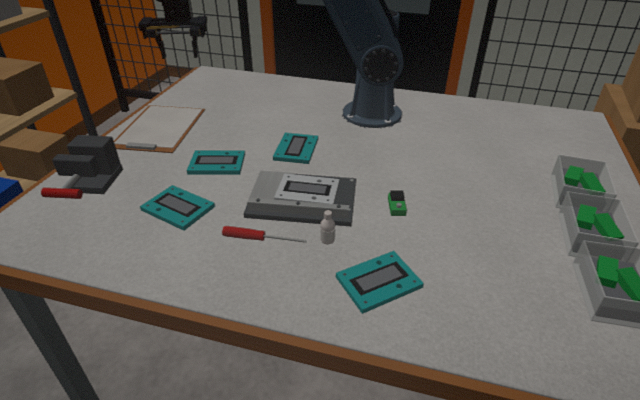

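View pics/side0.png

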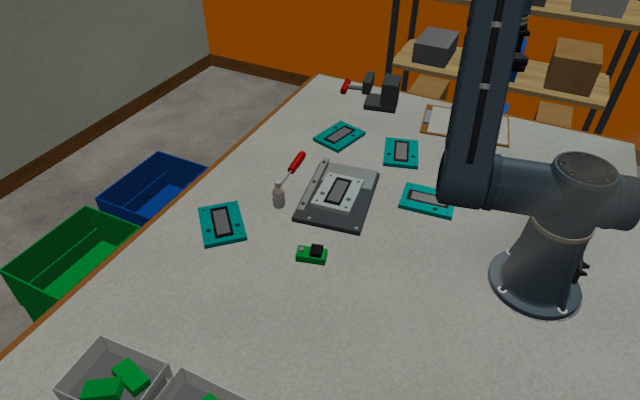

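The aluminium plate is at about scene (310,188) and side (340,190), on the dark fixture. The things it could be confused with are the turquoise plates at scene (217,161), (297,147), (178,206) and (380,280). I choose the grey one, and the close crop below checks that.

```bash
cat > h.py <<'E'
import numpy as np,cv2
from rig import get_obs,cams
np.set_printoptions(precision=4,suppress=True)
def ray(n,uv,m=None):
    m=m or cams.camera_model(n);R=np.array(m['R']);t=np.array(m['t'])
    x=(uv[0]-m['cx'])/m['fx'];y=(uv[1]-m['cy'])/m['fy']
    if n=='wrist':
        r=np.hypot(x,y);d=np.array([x/r*np.sin(r),y/r*np.sin(r),np.cos(r)]) if r>1e-9 else np.array([0,0,1.])
    else: d=np.array([x,y,1.])
    return -R.T@t,R.T@d
def onz(n,uv,z,m=None):
    c,d=ray(n,uv,m);return (c+d*(z-c[2])/d[2])[:3]
def proj(n,X,m=None):
    m=m or cams.camera_model(n);p=np.array(m['R'])@X+np.array(m['t'])
    if n=='wrist':
        r=np.hypot(p[0],p[1]);a=np.arctan2(r,p[2]);q=p[:2]/r*a
    else:q=p[:2]/p[2]
    return np.array([q[0]*m['fx']+m['cx'],q[1]*m['fy']+m['cy']])
E
python3 - <<'E'
from h import *
a=cv2.imread('pics/scene0.png');b=cv2.imread('pics/side0.png')
A=cv2.resize(a[160:235,240:365],None,fx=6,fy=6,interpolation=cv2.INTER_CUBIC)[:, :750]
cv2.imwrite('pics/crop_scene.png',A)
B=cv2.resize(b[150:240,285:390],None,fx=6,fy=6,interpolation=cv2.INTER_CUBIC)
cv2.imwrite('pics/crop_side.png',B)
for n,im,box in(('scene',a,(160,235,240,365)),('side',b,(150,240,285,390))):
    g=cv2.cvtColor(im,cv2.COLOR_BGR2GRAY)[box[0]:box[1],box[2]:box[3]]
    k=(g<70).astype('uint8')
    c,_=cv2.findContours(k,cv2.RETR_EXTERNAL,cv2.CHAIN_APPROX_NONE)
    for x in c:
        if cv2.contourArea(x)>100:
            r=cv2.minAreaRect(x);p=np.array(r[0])+[box[2],box[0]];print(n,p,r[1],cv2.contourArea(x),onz(n,p,.037))
E
```

```text
scene [306.9699 187.7863] (45.6425666809082, 10.468480110168457) 412.5 [ 0.5406 -0.0736  0.037 ]
scene [299.4157 198.0533] (108.09465789794922, 47.249046325683594) 1751.5 [ 0.5881 -0.0788  0.037 ]
side [337.2 190.6] (15.20526123046875, 30.410520553588867) 382.0 [ 0.5391 -0.0708  0.037 ]
side [334.9051 197.4389] (75.60430908203125, 64.0338363647461) 1589.0 [ 0.5327 -0.0406  0.037 ]
side [296.384 162.112] (7.083500385284424, 24.15979766845703) 133.5 [ 0.7054 -0.1409  0.037 ]
```

View pics/crop_side.png

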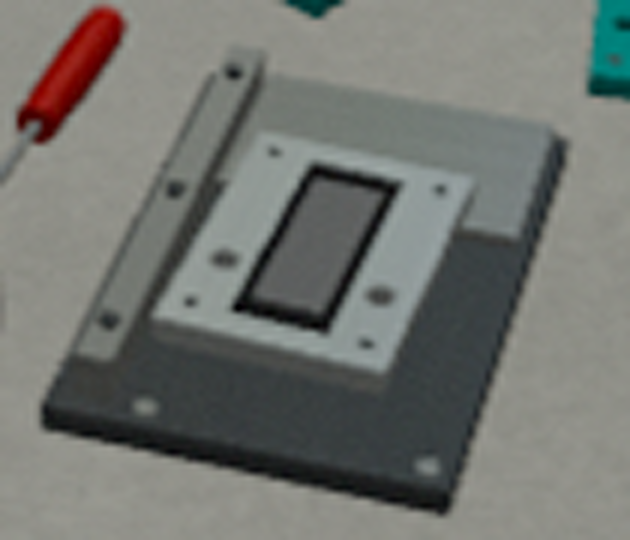

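The crop confirms it: a light aluminium plate with a black inlay at side (337,191), skewed between the fence on its left and the step at the upper right. The deck corners are at side px (292,218), (360,233) and (379,174).

Run:
```python
from h import *
F=np.array([[87,95],[-103,95],[-103,-175]])/1e3
P=np.array([onz('side',(285+u/6-.4,150+v/6-.4),.016)[:2] for u,v in((43,408),(448,500),(567,143))])
print(P,np.linalg.norm(P[0]-P[1]),np.linalg.norm(P[1]-P[2]))
H,_=cv2.estimateAffinePartial2D(F,P);print(H);yaw=np.arctan2(H[1,0],H[0,0]);print('fix',H[:,2],yaw)
# plate corners (top z .037): crop px
C=np.array([onz('side',(285+u/6-.4,150+v/6-.4),.037)[:2] for u,v in((262,132),(474,178),(388,374),(152,318))])
print(C,C.mean(0),[np.linalg.norm(C[i]-C[i-1]) for i in range(4)])
d=C[3]-C[0]+C[2]-C[1];print('plate yaw',np.arctan2(d[1],d[0])-np.pi/2)
c=np.cos(yaw);s=np.sin(yaw);print('disp in fixture',(C.mean(0)-H[:,2])@np.array([[c,-s],[s,c]]))
o=get_obs();m=cams.camera_model('wrist');R=np.array(m['R']);print('wristcam',m['fx'],-R.T@np.array(m['t']),R)
p=o['position'];th=2*np.arctan2(o['tool_rot'][1],o['tool_rot'][0])
ex=np.array([np.cos(th),np.sin(th)]);ey=np.array([np.sin(th),-np.cos(th)])
D=H[:,2]-p[:2];print('th',th,'shift tool',D@ex,D@ey,p)
```

```text
[[ 0.6119  0.0648]
 [ 0.427   0.0391]
 [ 0.4684 -0.2266]] 0.18661808652506323 0.26891501697673703
[[ 0.9761 -0.1497  0.5419]
 [ 0.1497  0.9761 -0.0398]]
fix [ 0.5419 -0.0398] 0.15214875079699855
[[ 0.5988 -0.1405]
 [ 0.4915 -0.1526]
 [ 0.4739 -0.0027]
 [ 0.5848  0.0096]] [ 0.5372 -0.0716] [np.float64(0.15078087203344062), np.float64(0.10803286072670805), np.float64(0.15093498964930557), np.float64(0.11157216063872774)]
plate yaw 0.10486039207549469
disp in fixture [-0.0094 -0.0307]
wristcam 309.70691628693146 [ 0.2905 -0.5577  0.383 ] [[ 0.3628 -0.9319 -0.0025]
 [-0.904  -0.3526  0.2418]
 [-0.2262 -0.0855 -0.9703]]
th 0.37279693487999205 shift tool 0.49002575774559454 -0.3898695740771351 [ 0.2275 -0.5814  0.1989]
```

servo_tool(
  moves="0.015 -0.015 0 3 0; 0.045 -0.045 0 8 0; 0.075 -0.075 0 12.6 0; 0.105 -0.105 0 12.6 0; 0.135 -0.135 0 12.6 0; 0.165 -0.165 0 12.6 0; 0.195 -0.195 0 12.6 0; 0.225 -0.225 0 12.6 0; 0.255 -0.255 0 12.6 0; 0.267 -0.268 0 12.6 0",
)

```text
time: 0.93
position: [0.3787, -0.2308, 0.1994]
tool_rot: [0.997, 0.077, -0.0, -0.001]
ft_force: [-0.1, -0.2, 0.1]
grip_width: 0.0285
grip_force: 0.0
```

servo_tool(
  moves="0.016 -0.025 0.01 0 0; 0.035 -0.055 0.03 0 0; 0.055 -0.085 0.05 0 0; 0.075 -0.115 0.07 0 0; 0.086 -0.137 0.08 0 0; 0.086 -0.137 0.08 0 0; 0.086 -0.137 0.08 0 0",
)

```text
time: 1.52
position: [0.4423, -0.0853, 0.119]
tool_rot: [0.997, 0.078, -0.001, -0.0]
ft_force: [-0.3, -0.4, -0.3]
grip_width: 0.0003
grip_force: 0.0
```

```bash
cat >> h.py <<'E'
def state():
    o=get_obs();q=o['tool_rot'];return o['time'],o['position'],2*np.arctan2(q[1],q[0]),o['ft_force']
E
python3 - <<'E'
from h import *
import json
print(state())
m=cams.camera_model('wrist');a=cams.camera('wrist');cv2.imwrite('pics/w1.png',a)
json.dump({k:np.array(v).tolist() for k,v in m.items()},open('w1.json','w'))
E
```

```text
(1.5167, array([ 0.4423, -0.0853,  0.119 ]), np.float64(0.15646707980208796), array([-0.2911, -0.4384, -0.2793]))
```

View pics/w1.png

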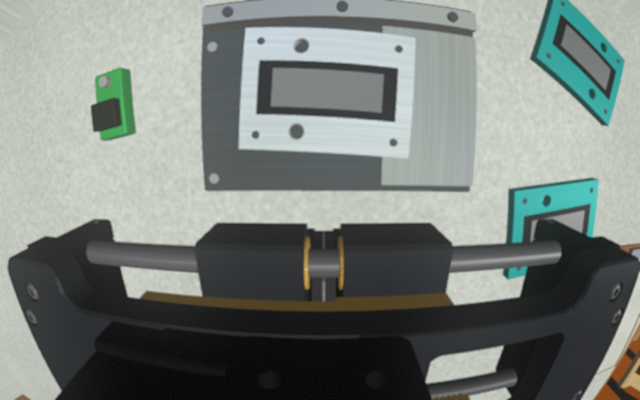

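The wrist picture shows the plate at (325,95), holes at (302,46) and (296,131), the fence at the top with its face near row 30, the step at right with its edge near column 382, and the deck's near-left corner at (205,188).

```bash
cat >> h.py <<'E'
def pts(c,z,m): return np.array([onz('wrist',p,z,m)[:2] for p in c.reshape(-1,2)])
def lin(P):  # vx,vy,x,y
    return cv2.fitLine(P.astype('float32'),cv2.DIST_HUBER,0,1e-4,1e-4).ravel()
def plate(im,m,ztop=.037):
    g=cv2.cvtColor(im,cv2.COLOR_BGR2GRAY)[:215].copy()
    hsv=cv2.cvtColor(im,cv2.COLOR_BGR2HSV)[:215]
    return g,hsv
E
python3 - <<'E'
from h import *
import json
m=json.load(open('w1.json'));im=cv2.imread('pics/w1.png');g=cv2.cvtColor(im,cv2.COLOR_BGR2GRAY)
print('row100',g[100,195:260:3],g[100,390:480:3]);print('col232',g[0:60:2,232].ravel());print('col320',g[0:60:2,320],g[140:200:2,320]);print('col430',g[0:60:2,430],g[170:200:2,430])
print('bgr plate,step',im[145,330],im[120,440],im[15,300],im[210,330])
def sub(p0,p1):  # strongest gradient on segment, sub-pixel
    n=int(np.hypot(*np.subtract(p1,p0))*4);x=np.linspace(p0[0],p1[0],n).astype('float32');y=np.linspace(p0[1],p1[1],n).astype('float32')
    v=cv2.remap(cv2.GaussianBlur(g,(0,0),.8),x[None],y[None],cv2.INTER_LINEAR)[0].astype(float)
    d=np.abs(np.gradient(v));i=d.argmax();w=slice(max(0,i-5),i+6);k=(d[w]*np.arange(n)[w]).sum()/d[w].sum()
    return np.array([np.interp(k,np.arange(n),x),np.interp(k,np.arange(n),y)])
def edge(segs,z): return lin(np.array([onz('wrist',sub(*s),z,m)[:2] for s in segs]))
def ang(l): 
    a=np.arctan2(l[1],l[0]); return (a+np.pi/4)%(np.pi/2)-np.pi/4
near=edge([((x,175),(x,200)) for x in range(225,375,15)],.016)
left=edge([((195,y),(215,y)) for y in range(80,175,10)],.016)
step=edge([((375,y),(392,y)) for y in range(162,184,3)],.023)
pn=edge([((x,140),(x,166)) for x in range(250,400,10)],.037)
pl=edge([((232,y),(252,y)) for y in range(50,140,8)],.037)
pr=edge([((403,y),(422,y)) for y in range(50,150,8)],.037)
pf=edge([((x,20+10*(x-250)/165+2),(x,38+10*(x-250)/165)) for x in range(260,400,10)],.037)
for n,l in zip('near left step pn pl pr pf'.split(),(near,left,step,pn,pl,pr,pf)): print(n,l,'yaw',ang(l))
for n,(u,v) in dict(far=(302,46),near=(296,131)).items():
    k=g[v-11:v+12,u-11:u+12]<130;M=cv2.moments(k.astype('uint8'),True);p=(u-11+M['m10']/M['m00'],v-11+M['m01']/M['m00']);print('hole',n,p,M['m00'],onz('wrist',p,.037,m))
E
```

```text
row100 [206 201 131  92  94  93  91  92  91  91  91  90  90  88  87 166 211 212
 211 212 202  70] [ 61  59 151 214 213 213 213 211 173 165 169 167 164 166 162 166 165 163
 165 165 162 162 164 162 164 161 161 165 164 193]
col232 [196 146 155 159 135 106 100 127 156 161 139  88  85  87  86  89  90  90
  90  91  91  92  92  90  90  90  91  91  90  90]
col320 [163 161 162 163 163 161 163 159 106  83  86  86  86  88 183 211 211 208
 208 213 211 207 208 211 211 209 209 209 211 210] [208 210 208 214 216 216 164  93  95  91  92  91  95  95  93  93  93  91
  92  92  93  94  95  93  90 131 194 197 197 196]
col430 [201 204 163 162 168 167 167 169 168 168 170 149  92  87  86 124 165 166
 164 166 165 165 165 164 166 165 165 166 165 164] [168 169 168 168 169 169 171 161 108  91 122 195 206 208 206]
bgr plate,step [214 215 203] [165 170 162] [153 150 143] [193 202 197]
near [ 0.1483 -0.9889  0.446  -0.0544] yaw 0.14882326
left [0.9879 0.155  0.4965 0.043 ] yaw 0.15562111
step [ 0.992   0.1264  0.4765 -0.1336] yaw 0.1266936
pn [ 0.0978 -0.9952  0.4855 -0.058 ] yaw 0.097968936
pl [0.9953 0.0971 0.5299 0.0016] yaw 0.0972451
pr [ 0.9954  0.0953  0.5419 -0.1476] yaw 0.095457375
pf [ 0.0974 -0.9952  0.5962 -0.0591] yaw 0.09756076
hole far (301.42857142857144, 45.56349206349206) 126.0 [ 0.577  -0.0453  0.037 ]
hole near (296.0952380952381, 131.0) 147.0 [ 0.5021 -0.0523  0.037 ]
```

servo_tool(
  moves="0 0.004 0.02 0.4 0; 0 0.009 0.045 0.4 0; 0 0.009 0.07 0.4 0; 0 0.009 0.085 0.4 0; 0 0.009 0.092 0.4 0; 0.008 0.009 0.092 0.4 0; 0.016 0.009 0.092 0.4 0; 0.024 0.009 0.092 0.4 0; 0.028 0.009 0.092 0.4 0; 0.03 0.009 0.092 0.4 0",
)

```text
time: 2.4
position: [0.4762, -0.0915, 0.0289]
tool_rot: [0.997, 0.073, 0.002, 0.001]
ft_force: [0.3, 0.4, 0.1]
grip_width: 0.0006
grip_force: 0.0
```

servo_tool(
  moves="0.0015 0 0 0 0; 0.003 0 0 0 0; 0.0045 0 0 0 0; 0.006 0 0 0 0; 0.0075 0 0 0 0; 0.009 0 0 0 0; 0.0105 0 0 0 0; 0.012 0 0 0 0",
)

```text
time: 3.07
position: [0.4858, -0.0893, 0.0277]
tool_rot: [0.997, 0.073, -0.0, -0.0]
ft_force: [0.0, 0.8, 0.3]
grip_width: 0.0005
grip_force: 0.0
```

Run:
```python
from h import *
print(state())
m=cams.camera_model('wrist');im=cams.camera('wrist');cv2.imwrite('pics/w2.png',im)
cv2.imwrite('pics/s2.png',cams.camera('side'))
# fence check from the first wrist view
import json
m=json.load(open('w1.json'));ex=np.array([.98877,.14944])
for p,z in(((430,22.5),.042),((430,29.3),.023),((320,15.8),.042)):
    print(p,onz('wrist',p,z,m)[:2]@ex-.53586)
```

```text
(3.0667, array([ 0.4858, -0.0893,  0.0277]), np.float64(0.14579595485990887), array([0.0084, 0.795 , 0.3422]))
(430, 22.5) 0.054771214834019366
(430, 29.3) 0.0547440276030311
(320, 15.8) 0.054115407951869865
```

View pics/w2.png

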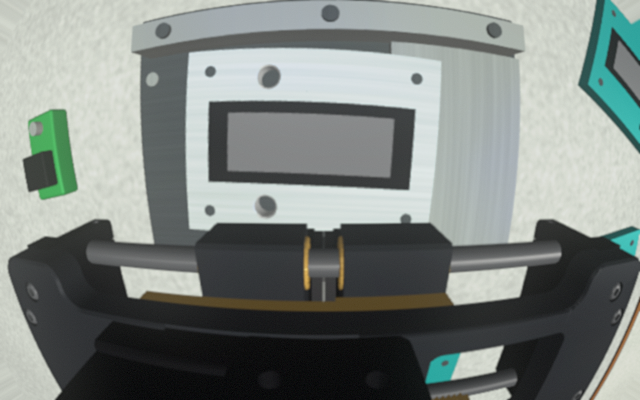

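The plate is square to the camera, with holes at (268,76) and (265,206). Its far edge is at row ~52, still short of the fence face at row ~45. I'll use the dark inlay ring (310,145) as a robust measure of plate centre and yaw.

servo_tool(
  moves="0.001 0 0 0 0; 0.002 0 0 0 0; 0.003 0 0 0 0; 0.004 0 0 0 0; 0.004 0 0 0 0",
)

```text
time: 3.58
position: [0.49, -0.0888, 0.0278]
tool_rot: [0.997, 0.073, 0.0, 0.0]
ft_force: [-0.2, -0.4, 0.1]
grip_width: 0.0004
grip_force: 0.0
```

```bash
cat >> h.py <<'E'
YAW=.150;EX=np.array([np.cos(YAW),np.sin(YAW)]);EY=np.array([-EX[1],EX[0]]);O=np.array([.53586,-.1260])
def fix(p): return np.array([p[:2]@EX,p[:2]@EY])-O
def inlay(im,m,zt=.037):
    g=cv2.cvtColor(im,cv2.COLOR_BGR2GRAY);k=((g<77)).astype('uint8');k[226:]=0
    cs,_=cv2.findContours(k,cv2.RETR_EXTERNAL,cv2.CHAIN_APPROX_NONE);out=[]
    for c in cs:
        if cv2.contourArea(c)<1500: continue
        P=pts(c,zt,m);r=cv2.minAreaRect((P*1e3).astype('float32'));w=sorted(r[1])
        if abs(w[0]-48)<6 and abs(w[1]-120)<8:
            a=np.deg2rad(r[2]);a=(a+np.pi/4)%(np.pi/2)-np.pi/4
            # inliers' line fit on the long sides would refine; the rectangle is enough
            out.append((fix(np.array(r[0])/1e3)*1e3,a-YAW,r[1]))
    return out
def look(name,zt=.037):
    t,p,th,f=state();m=cams.camera_model('wrist');im=cams.camera('wrist');cv2.imwrite(f'pics/{name}.png',im)
    print('t',t,'TCP fix',fix(p)*1e3,'z',p[2],'rel yaw',th-YAW,'f',f);print('plate',inlay(im,m,zt))
E
python3 - <<'E'
from h import *
import json
print(inlay(cv2.imread('pics/w1.png'),json.load(open('w1.json'))))
look('w3')
E
```

```text
[(array([-10.6248, -26.8013]), np.float64(-0.05291442084926931), (45.68291091918945, 117.5024642944336))]
t 3.5833 TCP fix [-64.6255 -34.988 ] z 0.0277764278722624 rel yaw -0.003994165834518781 f [-0.1534 -0.4049  0.1361]
plate [(array([-10.382 , -26.8386]), np.float64(-0.052917924570578506), (46.38079071044922, 118.11942291259766))]
```

Run:
```python
from h import *
im=cams.camera('side');t,p,th,f=state();u,v=proj('side',p).astype(int);print(u,v)
sc=cams.camera('scene');a,b=proj('scene',p).astype(int);print(a,b)
A=cv2.resize(im[v-50:v+50,u-65:u+65],None,fx=6,fy=6,interpolation=cv2.INTER_CUBIC)
cv2.circle(A,(390,300),4,(0,0,255),1);cv2.imwrite('pics/s3.png',A)
cv2.imwrite('pics/sc3.png',cv2.resize(sc[b-40:b+60,a-65:a+65],None,fx=6,fy=6,interpolation=cv2.INTER_CUBIC))
```

```text
355 194
307 179
```

View pics/s3.png

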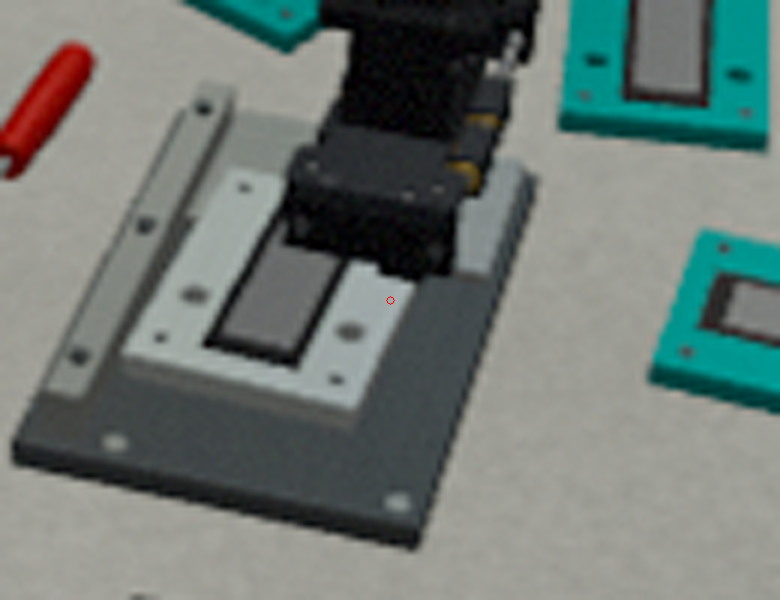

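The side crop shows the shut fingers' lower end at about crop (420,270), near the plate's near edge at (410,285). The red dot is the TCP's predicted position, so contact looks imminent but is uncertain. I'll check from the scene camera.

View pics/sc3.png

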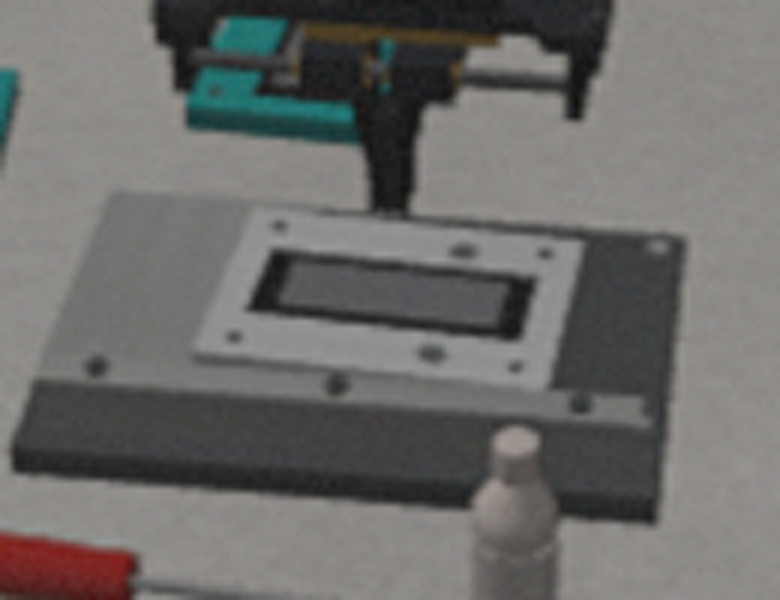

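servo_tool(
  moves="0.001 0 0 0 0; 0.002 0 0 0 0; 0.003 0 0 0 0; 0.004 0 0 0 0; 0.005 0 0 0 0; 0.006 0 0 0 0; 0.006 0 0 0 0",
)

```text
time: 4.32
position: [0.496, -0.0879, 0.0278]
tool_rot: [0.997, 0.073, 0.0, 0.0]
ft_force: [1.1, 1.0, -0.2]
grip_width: 0.0005
grip_force: 0.0
```

Run:
```python
from h import *
look('w4')
```

```text
t 4.3167 TCP fix [-58.5794 -34.9853] z 0.027774664093544843 rel yaw -0.004003202299226238 f [ 1.141   0.9786 -0.1591]
plate [(array([-10.4432, -26.8189]), np.float64(-0.05116980898629361), (46.362972259521484, 118.21009826660156))]
```

Run:
```python
from h import *
t,p,th,f=state();out=[]
for n in('side','scene'):
    im=cams.camera(n);cv2.imwrite(f'pics/{n}5.png',im);u,v=proj(n,p);u0,v0=int(u)-30,int(v)-45
    A=cv2.resize(im[v0:v0+70,u0:u0+48],None,fx=8,fy=8,interpolation=cv2.INTER_CUBIC)
    for dz in(0,.01,.03):
        q=proj(n,p+[0,0,dz]);cv2.circle(A,(int((q[0]-u0+.5)*8),int((q[1]-v0+.5)*8)),4,(0,0,255),1)
    print(n,u0,v0);out.append(A)
cv2.imwrite('pics/c5.png',np.hstack(out))
```

```text
side 323 149
scene 276 135
```

View pics/c5.png

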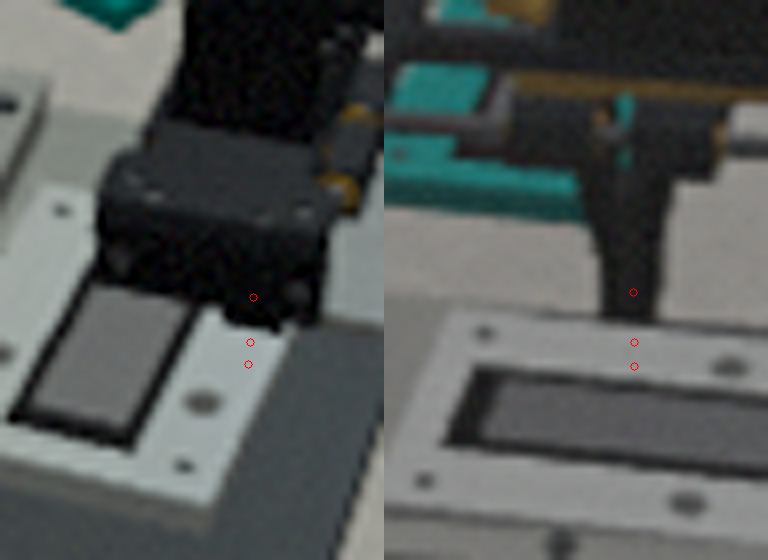

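The composite shows the tip ending at about side-crop (255,328) and scene-crop (632,318). In both views that is 16–19 mm above the reported TCP dots, so the shut fingertips are hovering at z≈0.045, over the plate. I'll back off and come down gently beside the plate, watching the force.

servo_tool(
  moves="-0.008 0 0 0 0; -0.018 0 0 0 0; -0.027 0 0 0 0; -0.027 0 0.004 0 0; -0.027 0 0.008 0 0; -0.027 0 0.01 0 0; -0.027 0 0.01 0 0",
)

```text
time: 5.05
position: [0.469, -0.0919, 0.0172]
tool_rot: [0.997, 0.073, -0.0, -0.0]
ft_force: [0.7, -0.4, -0.7]
grip_width: 0.0005
grip_force: 0.0
```

servo_tool(
  moves="0 0 0.001 0 0; 0 0 0.002 0 0; 0 0 0.003 0 0; 0 0 0.003 0 0",
)

```text
time: 5.38
position: [0.469, -0.0917, 0.0146]
tool_rot: [0.997, 0.073, -0.0, -0.0]
ft_force: [-0.0, 0.3, 0.5]
grip_width: 0.0003
grip_force: 0.0
```

servo_tool(
  moves="0 0 0.001 0 0; 0 0 0.002 0 0; 0 0 0.003 0 0; 0 0 0.003 0 0",
)

```text
time: 5.72
position: [0.4688, -0.0917, 0.0116]
tool_rot: [0.997, 0.073, -0.0, -0.0]
ft_force: [-0.1, -0.8, -0.7]
grip_width: 0.0002
grip_force: 0.0
```

servo_tool(
  moves="0 0 0.002 0 0; 0 0 0.004 0 0; 0 0 0.006 0 0; 0 0 0.008 0 0; 0 0 0.008 0 0",
)

```text
time: 6.13
position: [0.4687, -0.0917, 0.0033]
tool_rot: [0.997, 0.073, -0.0, -0.0]
ft_force: [0.8, 0.7, -0.6]
grip_width: 0.0006
grip_force: 0.0
```

servo_tool(
  moves="0 0 0.001 0 0; 0 0 0.002 0 0; 0 0 0.003 0 0; 0 0 0.003 0 0",
)

```text
time: 6.47
position: [0.4689, -0.0917, 0.0006]
tool_rot: [0.997, 0.073, -0.0, -0.0]
ft_force: [0.7, -0.9, -0.5]
grip_width: 0.0004
grip_force: 0.0
```

servo_tool(
  moves="0 0 0.001 0 0; 0 0 0.002 0 0; 0 0 0.002 0 0",
)

```text
time: 6.72
position: [0.4688, -0.0917, -0.0014]
tool_rot: [0.997, 0.073, -0.0, -0.0]
ft_force: [-0.0, 0.1, 0.3]
grip_width: 0.0006
grip_force: 0.0
```

servo_tool(
  moves="0 0 0.001 0 0; 0 0 0.002 0 0; 0 0 0.002 0 0",
)

```text
time: 6.97
position: [0.4688, -0.0917, -0.0034]
tool_rot: [0.997, 0.073, -0.0, -0.0]
ft_force: [-0.4, -0.6, -0.1]
grip_width: 0.0002
grip_force: 0.0
```

servo_tool(
  moves="0 0 0.001 0 0; 0 0 0.002 0 0; 0 0 0.002 0 0",
)

```text
time: 7.22
position: [0.4688, -0.0917, -0.0054]
tool_rot: [0.997, 0.073, -0.0, -0.0]
ft_force: [0.7, -0.8, 0.0]
grip_width: 0.0003
grip_force: 0.0
```

Run:
```python
from h import *
look('w6')
t,p,th,f=state();out=[]
for n in('side','scene'):
    im=cams.camera(n);cv2.imwrite(f'pics/{n}6.png',im);u,v=proj(n,p);u0,v0=int(u)-30,int(v)-45
    A=cv2.resize(im[v0:v0+70,u0:u0+48],None,fx=8,fy=8,interpolation=cv2.INTER_CUBIC)
    for dz in(0,.02,.04):
        q=proj(n,p+[0,0,dz]);cv2.circle(A,(int((q[0]-u0+.5)*8),int((q[1]-v0+.5)*8)),4,(0,0,255),1)
    out.append(A)
cv2.imwrite('pics/c6.png',np.hstack(out))
```

```text
t 7.2167 TCP fix [-86.0216 -34.7602] z -0.005414803593642249 rel yaw -0.0041866574542734625 f [ 0.7134 -0.7923  0.0348]
plate [(array([-10.445 , -26.8607]), np.float64(-0.051362055927483746), (46.470794677734375, 118.19924926757812))]
```

View pics/c6.png

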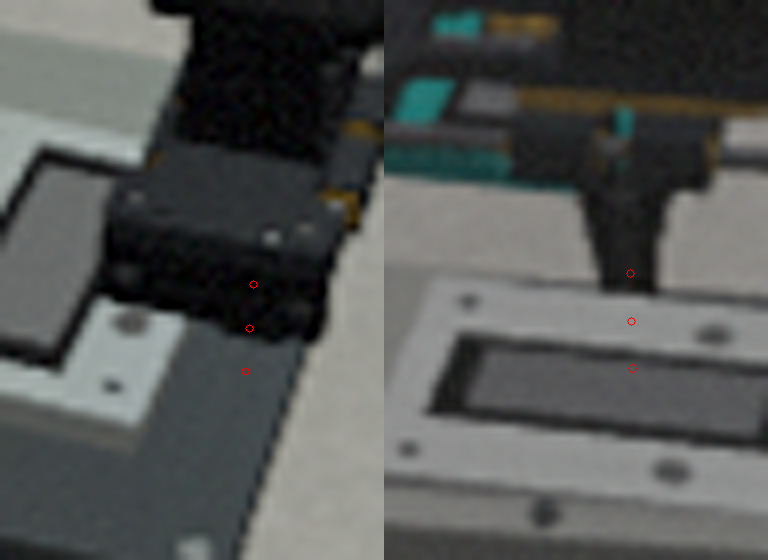

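The scene half shows the finger (630,285) now behind the plate's near edge. In the side half the gripper's crossbar hides the tip. There is no contact force yet, so I continue down gently.

servo_tool(
  moves="0 0 0.001 0 0; 0 0 0.002 0 0; 0 0 0.002 0 0",
)

```text
time: 7.62
position: [0.4691, -0.0918, -0.0064]
tool_rot: [0.997, 0.073, 0.0, 0.0]
ft_force: [-1.4, 0.2, 8.7]
grip_width: 0.0005
grip_force: 4.4
```

servo_tool(
  moves="0 0 0.001 0 0; 0 0 0.002 0 0; 0 0 0.002 0 0",
)

```text
time: 7.87
position: [0.4691, -0.0918, -0.0065]
tool_rot: [0.997, 0.073, 0.001, 0.0]
ft_force: [-3.8, 2.0, 27.7]
grip_width: 0.0002
grip_force: 13.6
```

The deck contact calibrates the tip: at z = -0.0062 it touches the 0.016 deck, so the tip is 22 mm above the reported TCP. I'll raise the tip to about 0.026 and push.

servo_tool(
  moves="0 0 -0.004 0 0; 0 0 -0.009 0 0; 0 0 -0.013 0 0; 0.005 0 -0.013 0 0; 0.01 0 -0.013 0 0; 0.012 0 -0.013 0 0; 0.014 0 -0.013 0 0; 0.016 0 -0.013 0 0; 0.018 0 -0.013 0 0; 0.018 0 -0.013 0 0",
)

```text
time: 8.7
position: [0.4794, -0.088, 0.0029]
tool_rot: [0.997, 0.074, -0.008, -0.002]
ft_force: [-13.6, -7.9, 8.8]
grip_width: 0.0004
grip_force: 7.3
```

Run:
```python
from h import *
look('w7')
```

```text
t 8.7 TCP fix [-75.0045 -32.6953] z 0.0028616125746995166 rel yaw -0.0015917426198611417 f [-13.5748  -7.9424   8.8092]
plate [(array([ -6.0291, -27.7154]), np.float64(-0.08359556376341978), (46.39091873168945, 118.16413879394531))]
```

The plate moved 4.4 mm and its far-left corner met the fence. It also turned clockwise, so the step end drags. I'll back off and push near the step end, at fixture y≈-85.

servo_tool(
  moves="-0.007 0 -0.001 0 0; -0.016 0 -0.003 0 0; -0.016 0.02 -0.004 0 0; -0.016 0.04 -0.004 0 0; -0.016 0.05 -0.004 0 0; -0.016 0.05 -0.004 0 0",
)

```text
time: 9.25
position: [0.4802, -0.1436, 0.0079]
tool_rot: [0.997, 0.072, 0.002, 0.001]
ft_force: [-0.2, 0.9, 0.7]
grip_width: 0.0005
grip_force: 0.0
```

servo_tool(
  moves="0.003 0 0 0 0; 0.006 0 0 0 0; 0.008 0 0 0 0; 0.01 0 0 0 0; 0.012 0 0 0 0; 0.014 0 0 0 0; 0.016 0 0 0 0; 0.016 0 0 0 0",
)

```text
time: 9.92
position: [0.4945, -0.1383, 0.0077]
tool_rot: [0.997, 0.073, 0.0, -0.0]
ft_force: [-1.2, -0.3, -0.9]
grip_width: 0.0003
grip_force: 0.5
```

Run:
```python
from h import *
look('w8')
```

```text
t 9.9167 TCP fix [-67.5583 -84.6317] z 0.007661364453651176 rel yaw -0.0038500795496862195 f [-1.2414 -0.335  -0.9217]
plate [(array([  0.0689, -23.827 ]), np.float64(0.0034930371261822357), (46.46126937866211, 118.02762603759766))]
```

The plate is now nearly flush with the fence (x 0.1, y -23.8, yaw 0.003). I'll go round to its -y edge and push along +y.

servo_tool(
  moves="-0.006 0 0 0 0; -0.012 0.006 0 0 0; -0.012 0.026 0 0 0; -0.012 0.046 0 0 0; 0.008 0.046 0 0 0; 0.03 0.046 0 0 0; 0.05 0.046 0.001 0 0; 0.065 0.046 0.002 0 0; 0.071 0.046 0.003 0.0 0; 0.071 0.046 0.003 0 0",
)

```text
time: 10.8
position: [0.5721, -0.1743, 0.0047]
tool_rot: [0.997, 0.073, 0.001, 0.0]
ft_force: [0.3, 0.6, -1.2]
grip_width: 0.0005
grip_force: 0.0
```

servo_tool(
  moves="0 -0.003 0 0 0; 0 -0.006 0 0 0; 0 -0.009 0 0 0; 0 -0.012 0 0 0; 0 -0.015 0 0 0; 0 -0.018 0 0 0; 0 -0.021 0 0 0; 0 -0.024 0 0 0; 0 -0.026 0 0 0; 0 -0.026 0 0 0",
)

```text
time: 11.63
position: [0.5672, -0.1484, 0.0048]
tool_rot: [0.997, 0.073, 0.0, 0.0]
ft_force: [-0.5, -2.0, -0.7]
grip_width: 0.0003
grip_force: 1.2
```

Run:
```python
from h import *
look('w9')
```

```text
t 11.6333 TCP fix [   2.7621 -105.4441] z 0.004812728800395266 rel yaw -0.003257972037520762 f [-0.5195 -2.0218 -0.7147]
plate []
```

```bash
cat >> h.py <<'E'
def inl2(im,n,zt=.037,box=None,th=77):
    """dark ring of the inlay in a static view: centre, yaw, size"""
    g=cv2.cvtColor(im,cv2.COLOR_BGR2GRAY);k=(g<th).astype('uint8')
    cs,_=cv2.findContours(k,cv2.RETR_LIST,cv2.CHAIN_APPROX_NONE);out=[]
    for c in cs:
        if cv2.contourArea(c)<150: continue
        P=np.array([onz(n,p,zt)[:2] for p in c.reshape(-1,2)])
        r=cv2.minAreaRect((P*1e3).astype('float32'));w=sorted(r[1]);f=fix(np.array(r[0])/1e3)*1e3
        if 35<w[0]<55 and 95<w[1]<130 and np.abs(f).max()<60:
            a=np.deg2rad(r[2]);a=(a+np.pi/4)%(np.pi/2)-np.pi/4;out.append((f,a-YAW,r[1]))
    return out
E
python3 - <<'E'
from h import *
for n in('side','scene'):
    im=cams.camera(n);cv2.imwrite(f'pics/{n}9.png',im)
    for th in(65,77):print(n,th,'ref',inl2(cv2.imread(f'pics/{n}0.png'),n,th=th),'now',inl2(im,n,th=th))
m=cams.camera_model('wrist')
for x in(0,-24,24):
  for y in(-78,-60,60): print(proj('wrist',np.append((np.array([x,y])/1e3-[0,.02]+O)@np.array([EX,EY]),.037),m),end=' ')
E
```

```text
Traceback (most recent call last):
  File "h.py", line 50, in inl2
    P=np.array([onz(n,p,zt)[:2] for p in c.reshape(-1,2)])
                ~~~^^^^^^^^
  File "h.py", line 12, in onz
    c,d=ray(n,uv,m);return (c+d*(z-c[2])/d[2])[:3]
        ~~~^^^^^^^^
  File "h.py", line 5, in ray
    m=m or cams.camera_model(n);R=np.array(m['R']);t=np.array(m['t'])
           ~~~~~~~~~~~~~~~~~^^^
ValueError: time passes only in moves, steps and waits
```

```bash
sed -i 's/^def inl2.*/&\n    m=cams.camera_model(n)/; s/onz(n,p,zt)\[:2\]/onz(n,p,zt,m)[:2]/' h.py; sed -n 42,50p h.py
python3 - <<'E'
from h import *
m=cams.camera_model('wrist')
for n in('side','scene'):
    im=cams.camera(n);cv2.imwrite(f'pics/{n}9.png',im)
    for th in(65,77):print(n,th,'ref',inl2(cv2.imread(f'pics/{n}0.png'),n,th=th),'now',inl2(im,n,th=th))
for x in(0,-24,24):
  for y in(-78,-60,60): print(proj('wrist',np.append((np.array([x,y])/1e3-[0,.02]+O)@np.array([EX,EY]),.037),m),end=' ')
E
```

```text
t,p,th,f=state();m=cams.camera_model('wrist');im=cams.camera('wrist');cv2.imwrite(f'pics/{name}.png',im)
    print('t',t,'TCP fix',fix(p)*1e3,'z',p[2],'rel yaw',th-YAW,'f',f);print('plate',inlay(im,m,zt))
def inl2(im,n,zt=.037,box=None,th=77):
    m=cams.camera_model(n)
    """dark ring of the inlay in a static view: centre, yaw, size"""
    g=cv2.cvtColor(im,cv2.COLOR_BGR2GRAY);k=(g<th).astype('uint8')
    cs,_=cv2.findContours(k,cv2.RETR_LIST,cv2.CHAIN_APPROX_NONE);out=[]
    for c in cs:
        if cv2.contourArea(c)<150: continue
side 65 ref [(array([-13.6924, -27.4476]), np.float64(-0.046959018407742054), (39.21035385131836, 103.47272491455078)), (array([-13.5187, -25.6673]), np.float64(-0.04843183803671844), (44.648521423339844, 116.09222412109375))] now [(array([ -3.6508, -21.7653]), np.float64(-0.0013811135903943617), (40.726036071777344, 104.5815658569336)), (array([ -3.8807, -19.8441]), np.float64(0.007121028189683548), (44.474342346191406, 115.57582092285156))]
side 77 ref [(array([-14.2064, -27.6835]), np.float64(-0.04695963426374425), (38.20558547973633, 102.077568054199
[... 277 characters left out ...]
834440454), (45.21586990356445, 115.80364990234375))]
scene 65 ref [] now []
scene 77 ref [(array([-14.2477, -27.8411]), np.float64(-0.049902160952172786), (38.861263275146484, 97.41495513916016)), (array([-13.1195, -27.9127]), np.float64(-0.05469612555280276), (46.167999267578125, 117.7068099975586))] now [(array([ -4.0679, -21.7716]), np.float64(0.0016060210462929547), (40.264930725097656, 98.74342346191406)), (array([ -2.5556, -22.2848]), np.float64(0.0065875304443134), (45.523590087890625, 117.75213623046875))]
[309.6285 261.3204] [276.477  261.0816] [100.9461 252.1006] [310.6033 299.148 ] [279.2072 298.7076] [109.3168 284.611 ] [308.7108 218.7159] [274.0038 218.779 ] [ 93.7146 216.9016]
```

The contact half-width is 9.4 mm and the plate is at y≈-21 with yaw 0.006. I'll push 16 mm, then look.

servo_tool(
  moves="0 -0.002 0 0 0; 0 -0.004 0 0 0; 0 -0.006 0 0 0; 0 -0.008 0 0 0; 0 -0.01 0 0 0; 0 -0.012 0 0 0; 0 -0.014 0 0 0; 0 -0.015 0 0 0; 0 -0.016 0 0 0; 0 -0.016 0 0 0",
)

```text
time: 12.67
position: [0.5647, -0.1327, 0.0048]
tool_rot: [0.997, 0.073, -0.0, 0.0]
ft_force: [-2.6, -6.0, -0.3]
grip_width: 0.0008
grip_force: 2.2
```

```bash
cat >> h.py <<'E'
def both(tag,zt=.037):
    t,p,th,f=state();print('t',t,'TCP fix',fix(p)*1e3,p[2],'f',f)
    for n,b in(('side',(-2.9,1.0)),('scene',(-2.5,-1.1))):
        im=cams.camera(n);cv2.imwrite(f'pics/{n}{tag}.png',im)
        for f,a,s in inl2(im,n,zt): print(n,f-np.array(b),a,s) if max(s)>110 else None
E
python3 - <<'E'
from h import *
both('10')
E
```

```text
t 12.6667 TCP fix [  2.6948 -89.5993] 0.004794357150614811 f [-2.6044 -6.0301 -0.2593]
side [-0.7828 -4.9954] 0.004192283359896215 (45.331180572509766, 116.79383087158203)
scene [ 0.0072 -5.3675] 0.001922487807578449 (45.46028518676758, 117.68256378173828)
```

servo_tool(
  moves="0 -0.0007 0 0 0; 0 -0.0014 0 0 0; 0 -0.002 0 0 0; 0 -0.0026 0 0 0; 0 -0.0032 0 0 0; 0 -0.0036 0 0 0; 0 -0.0036 0 0 0",
)

```text
time: 13.35
position: [0.5642, -0.1278, 0.0047]
tool_rot: [0.997, 0.073, -0.0, -0.001]
ft_force: [0.3, -0.5, -0.2]
grip_width: 0.0004
grip_force: 0.0
```

Run:
```python
from h import *
both('11')
both('11b',.030)
```

```text
t 13.35 TCP fix [  2.9136 -84.6378] 0.004653750155179652 f [ 0.283  -0.5214 -0.241 ]
side [-3.1143  9.3285] 0.00586416595797748 (44.96571731567383, 115.17921447753906)
scene [9.1599 2.3365] 0.00846029861237077 (45.32831573486328, 116.50020599365234)
t 13.45 TCP fix [  2.9985 -84.9511] 0.004685667992403136 f [ 0.601   0.2052 -0.0234]
side [-1.0402  1.2499] 0.005864648655925092 (45.346126556396484, 116.1536865234375)
scene [-0.5114  1.1027] 0.002594153679253225 (46.02200698852539, 117.61502075195312)
```

Both views agree only for a plate top at z=0.030, so it has dropped onto the pins. I'll retreat and take a last look.

servo_tool(
  moves="0 0.006 0 0 0; 0 0.015 -0.002 0 0; 0 0.02 -0.02 0 0; -0.01 0.02 -0.05 0 0; -0.04 0.01 -0.085 0 0; -0.07 -0.01 -0.115 0 0; -0.09 -0.03 -0.12 0 0; -0.1 -0.05 -0.12 0 0; -0.1 -0.05 -0.12 0 0; -0.1 -0.05 -0.12 0 0",
)

```text
time: 14.38
position: [0.458, -0.0939, 0.1255]
tool_rot: [0.997, 0.073, 0.001, 0.0]
ft_force: [0.3, -0.5, 0.1]
grip_width: 0.0006
grip_force: 0.0
```

Run:
```python
from h import *
look('w12',.030);both('12',.030)
a=cv2.imread('pics/w12.png')[:230,120:520];s=cv2.imread('pics/side12.png')[150:240,285:390]
s0=cv2.imread('pics/side12.png')[215:285,285:390]
b=cv2.resize(s,(400,343),interpolation=cv2.INTER_CUBIC);c=cv2.resize(cv2.imread('pics/scene12.png')[160:250,215:415],(400,180),interpolation=cv2.INTER_CUBIC)
L=np.vstack([a,c]);L=cv2.copyMakeBorder(L,0,max(0,343-L.shape[0]),0,0,0)
b=cv2.copyMakeBorder(b,0,L.shape[0]-343,0,0,0)
cv2.imwrite('pics/last.png',np.hstack([L,b]))
```

```text
t 14.3833 TCP fix [-97.0525 -35.2861] z 0.1255261879201309 rel yaw -0.0036695963115735974 f [ 0.2969 -0.5387  0.1286]
plate [(array([-0.5537,  0.996 ]), np.float64(0.007706707247662453), (45.651123046875, 117.37285614013672))]
t 14.4333 TCP fix [-95.9031 -36.347 ] 0.12532090334885665 f [0.0879 0.0944 0.7511]
side [-1.038   0.8833] 0.005864648655925092 (45.346126556396484, 116.88695526123047)
scene [-0.345   1.1031] 0.002594153679253225 (45.6890983581543, 117.61502075195312)
```

View pics/last.png

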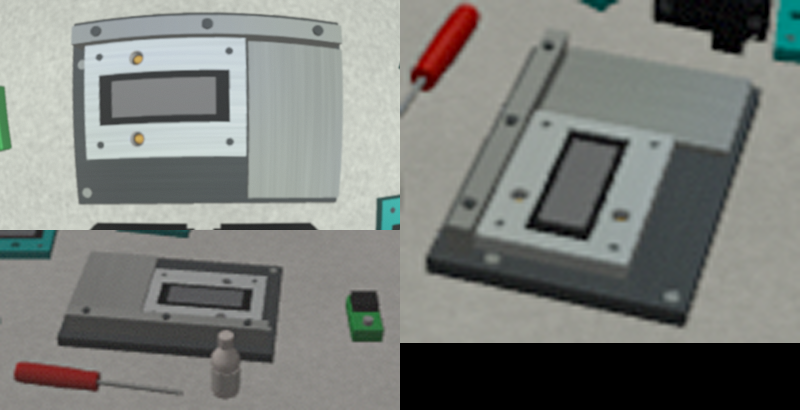

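The last picture shows the brass pins in both holes (wrist 137,58 and 138,139). The plate is flush and flat beside the step, and the bottle, driver and housing have not moved.

```bash
python3 -c "
from rig import job
print(job.hand_in())"
```

```text
the job is handed in; nothing more can be done
None
```

The plate was nudged to the fence and along it off the step, dropped over both pins and sits flat on the deck; the bottle, screwdriver and housing were not touched, and the job was handed in at about 14.5 s.

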